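Rebuild the aquarium filter tower after rinsing

ROBOT

A 6-joint arm with a two-finger parallel gripper is mounted at the origin on a cart in front of the work surface, level with it; the furniture and walls round the work are solid. World frame = base frame: x ahead of the robot, y to its left, z up, the work surface at z = 0. Lengths are in m, angles in rad, forces in N, time in s.
With the tool pointing down it reaches from about 0.275 to 0.825 m from the base axis. Payload 5.2 kg.
Tool frame: the origin (TCP) lies midway between the tips of the shut fingers; the grasp point (between the pads) lies 19 mm behind it; z points along the fingers, y is the direction in which the jaws open and shut (so a half turn about z gives the same grasp; the last joint's range is limited). The gripper opens to 93 mm and grips with 3 to 60 N. Pads are 15 mm wide; open, the fingers measure 128 mm over their backs; the gripper's body (75 mm by 188 mm) begins 65 mm behind the grasp point.
Start: joints at [-1.427, 0.259, 1.535, -0, 1.348, -0.203], TCP at [0.187, -0.517, 0.219] pointing down, gripper open.
Joint ranges: [-3.14, 3.14], [-0.91, 2.08], [0.19, 2.58], [-1.22, 4.36], [0.22, 2.71], [-3.12, 3.12]. Speed limits (rad/s): [2.57, 2.57, 3.14, 3.14, 3.14, 3.14].

INTERFACE

Orientations are given as [roll, pitch, yaw] about the fixed x, y, z axes, in that order (R = Rz(yaw) Ry(pitch) Rx(roll)).
In Python, from rig import monitor, cams, job gives the robot as it stands.
- The arm moves only by the shell command python3 -m jog 'ROWS'. ROWS is JSON, a list of rows, each a list of 7 numbers: the turn, a rotation vector about the tool's x, y, z in rad, then the shift along the tool's x, y, z in m, then the finger opening in m, from 0 to 0.093. In form: [[ax, ay, az, x, y, z, gripper], ...]. A call has 1 to 20 rows; each row is the pose to reach, as a shift and turn from the pose commanded when the call began, along the tool's axes at that moment; what a row does not reach only later rows make up. A row lasts 1/8 s, in which the tool goes at most 62.5 mm and 10.7 degrees, less where a joint would pass 70% of its speed; a pose out of reach is approached as far as the arm can. A call with a gripper value outside its range is refused whole. The fingers move at their own pace and stop on an object; the grip force is fixed at half the most. Time passes only in rows, so rows that repeat a pose let the fingers close. It gives the time, the measured TCP pose, the force and the opening at its end, in the units of the state.
- monitor.state(): the state, without advancing time (a new reading comes with each control period).
- cams.get_image(name): name is "scene" or "top"; returns the picture (480x640x3 uint8, red, green, blue); there is no depth.
- cams.camera_info(name): a dict with "mtx" (3x3 intrinsics, pixels), "rvec" (rotation vector, rad) and "tvec" (3), from world to camera coordinates, as OpenCV has them. Camera axes: x right, y down, z forward; pixel columns grow to the right and rows downward; lengths in m; the calibration is good to about 2 mm. A picture is of the moment at which its call begins. camera_info takes no time and is no camera call.
- job.job_done(): hands the job in, once; it reports no verdict.
The state is a dict: "t": time; "joint_positions": joint angles; "joint_velocities": joint speeds; "tau": joint torques, N m; "tcp_pos": TCP position; "eef_rot": TCP orientation; "ft_force": force on the tool from outside, world axes, zero at the start; "wrist_torque": the same for the moment, N m; "opening": finger opening in m.
Only numpy, scipy, OpenCV 4.12 (cv2) and the standard library are available. Lean on these libraries where they do the work, as an engineer would, in place of code of your own. Each camera call takes 0.05 s, during which the arm holds its last target. There are 200 camera calls.

TASK

The modular aquarium filter has been rinsed and needs putting back together on its slotted foot, which is stuck to the worktop. Build it in the order the water flows, from the bottom up and one part at a time: the module of white ceramic tubes straight on the foot, then the blue bio-balls, then the black carbon block, and the pump head on top, each one seated fully home in the rim below and square with it. The module of rust-red lava stones is worn out and stays where it is; do not disturb it, the red scrubbing brush or the brown dropper bottle.

Things in the scene. Friction and masses are not known exactly. Their poses are not given: they have to be found in the camera images.
- filter_foot: The foot, fixed by suction cups: dark flange 74 x 112 mm with a low slotted frame, 58 (x) by 92 (y) mm, rim 30 mm above the worktop, 3 mm walls round an empty recess 52 x 86 mm, 13 mm deep. A module's foot goes into the recess and its frame rests on the rim: its origin is then 20 mm above this one. Origin: centre of the underside, on the worktop, z up; y is the long side.
- tube_module: The ceramic module, 160 g: dark frame 58 (x) x 92 (y) mm, 56 high, filled with white ceramic tubes. Lowest 10 mm: tapered foot, 35x69 mm below, 47x81 at its root. Top: 3 mm rim round a recess 52x86, 13 deep, for the foot above; a part seated there has its origin 46 mm above this one. Grip the flat sides (58 mm, along x) 40 mm up. Either way round fits. Origin: centre of underside.
- ball_module: The bio-ball module, 120 g: dark frame 58 (x) x 92 (y) mm, 56 high, filled with blue ribbed balls. Lowest 10 mm: tapered foot, 35x69 mm below, 47x81 at its root. Top: 3 mm rim round a recess 52x86, 13 deep, for the foot above; a part seated there has its origin 46 mm above this one. Grip the flat sides (58 mm, along x) 40 mm up. Either way round fits. Origin: centre of underside.
- carbon_module: The carbon module, 140 g: dark frame 58 (x) x 92 (y) mm, 56 high, filled with a black honeycomb block. Lowest 10 mm: tapered foot, 35x69 mm below, 47x81 at its root. Top: 3 mm rim round a recess 52x86, 13 deep, for the foot above; a part seated there has its origin 46 mm above this one. Grip the flat sides (58 mm, along x) 40 mm up. Either way round fits. Origin: centre of underside.
- pump_head: Pump head with a teal dial, 260 g, 79 mm high: tapered foot as on the modules, flange 58 (x) x 92 (y) mm from 10 to 24 mm up, then a dark motor housing, 46 mm wide along x and 66 long, centred 6 mm to -y of the origin, up to 70 mm: grip its flat sides 52 mm up. Nozzle to +y. Seated, its origin is 46 mm above the module's; either way round fits. Origin: centre of underside, z up.
- lava_module: A worn-out module of the same size and shape as the others (58 x 92 x 56 mm), filled with rust-red lava stones; loose, to be left alone. Origin: centre of the underside, z up; y axis along the long side.
- scrub_brush: A red scrubbing brush with a bow handle, 52 x 150 x 91 mm, loose, to be left alone. Origin: centre of the underside; y axis along its length.
- dropper_bottle: A small brown dropper bottle with a black rubber top, 33 mm wide, 102 mm high, loose, to be left alone. Origin: centre of the underside, z up.

How it is judged:
By the outcome, as a careful person would: the job done as asked, in the order asked, and still so for the second after the job is handed in, with the robot touching nothing.
It also fails if it takes over 102 s, if anything falls off the work surface, if the arm or the gripper's body presses on something with over 40 N, if the wrist force passes 120 N, or if a joint passes its speed limit or range.

## Working session

There is one attempt and no reset: what is moved stays moved. The work goes in short steps, Python scripts to look and compute and a shell command to move; the robot and the scene stay as the last step left them, time stands still between calls to the robot, and variables do not carry over. Pictures are saved under pics/ and viewed, about 12 in all and at most 16, crops included, and the job is handed in when it is done.

```bash
ls; mkdir -p pics; python3 - <<'E'
from rig import monitor,cams
import cv2,numpy as np
print(monitor.state())
for n in ("scene","top"):
    i=cams.camera_info(n);R=cv2.Rodrigues(np.array(i["rvec"]))[0]
    print(n,np.round(i["mtx"],1).tolist(),"pos",np.round(-R.T@np.array(i["tvec"]).ravel(),3),"axes",np.round(R,2).tolist())
    cv2.imwrite(f"pics/{n}0.png",cams.get_image(n)[:,:,::-1])
E
```

```text
pics
{'t': 0.0, 'joint_positions': array([-1.42683588e+00,  2.59365424e-01,  1.53604180e+00,  2.28289330e-05,
        1.34802335e+00, -2.02814420e-01]), 'joint_velocities': array([-3.53833910e-05, -2.30257948e-03,  5.41588361e-04, -6.73270393e-06,
        9.28117818e-04, -2.28912599e-04]), 'tau': array([-1.23183516e-03, -4.37315226e+01, -2.84006864e+01,  7.17587303e-02,
        4.13785712e-02, -1.43389861e-04]), 'tcp_pos': array([ 0.18687057, -0.51671136,  0.21782222]), 'eef_rot': array([-3.13979689e+00, -3.92005545e-04,  3.46769456e-01]), 'ft_force': array([ 0.16763107,  0.62055863, -0.0334913 ]), 'wrist_torque': array([-0.04435709, -0.0725949 , -0.01027955]), 'opening': 0.09283820610639111}
scene [[457.4, 0.0, 320.4], [0.0, 457.4, 242.4], [0.0, 0.0, 1.0]] pos [-0.113  0.477  0.439] axes [[-0.56, -0.83, 0.01], [-0.39, 0.25, -0.89], [0.73, -0.5, -0.46]]
top [[446.9, 0.0, 325.8], [0.0, 446.9, 242.1], [0.0, 0.0, 1.0]] pos [0.474 0.023 0.882] axes [[0.0, -1.0, -0.05], [-1.0, 0.0, -0.07], [0.07, 0.05, -1.0]]
```

View pics/top0.png

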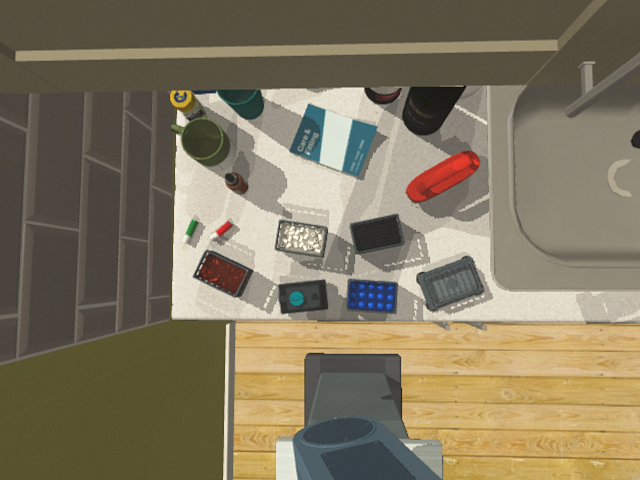

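View pics/scene0.png

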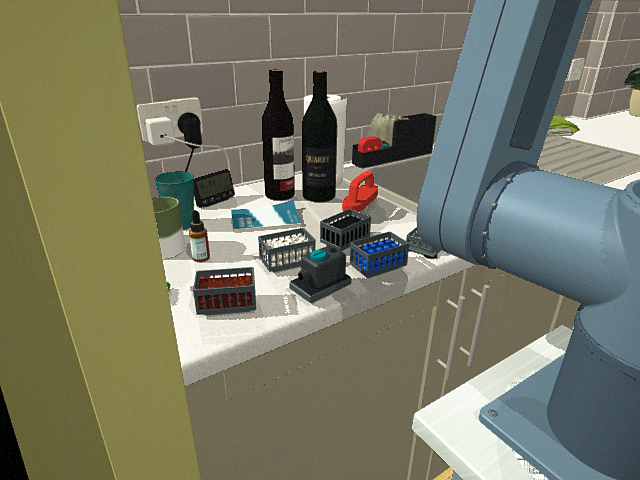

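```bash
python3 - <<'E'
import cv2
im=cv2.imread("pics/top0.png")
a=cv2.resize(im[205:325,185:345],None,fx=5,fy=5,interpolation=cv2.INTER_CUBIC)
b=cv2.resize(im[205:325,340:500],None,fx=5,fy=5,interpolation=cv2.INTER_CUBIC)
for n,m,u0 in(("a",a,185),("b",b,340)):
    for k in range(0,160,20):
        cv2.putText(m,str(u0+k),(k*5,10),0,.4,(0,0,255),1);cv2.line(m,(k*5,12),(k*5,18),(0,0,255),1)
    for k in range(0,120,20): cv2.putText(m,str(205+k),(0,k*5+4),0,.4,(0,0,255),1)
    cv2.imwrite(f"pics/z{n}.png",m)
E
```

```text
(no output)
```

View pics/za.png

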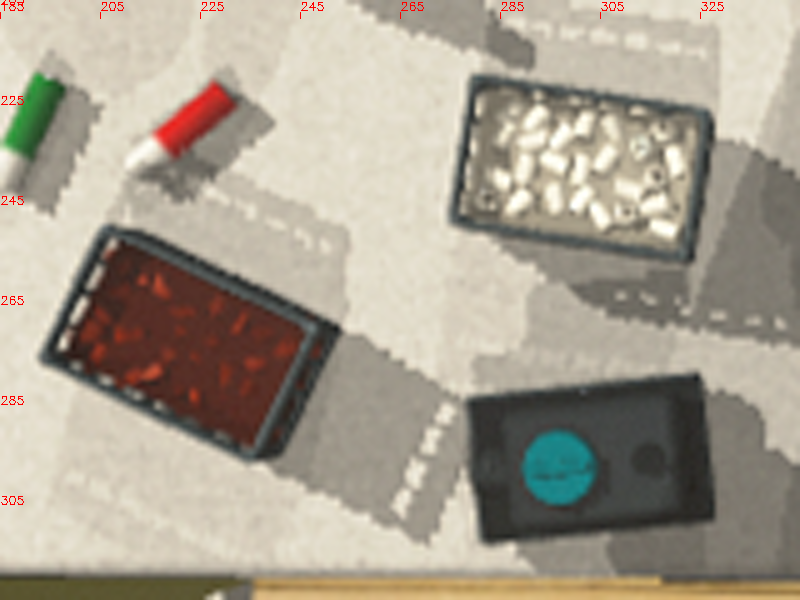

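View pics/zb.png

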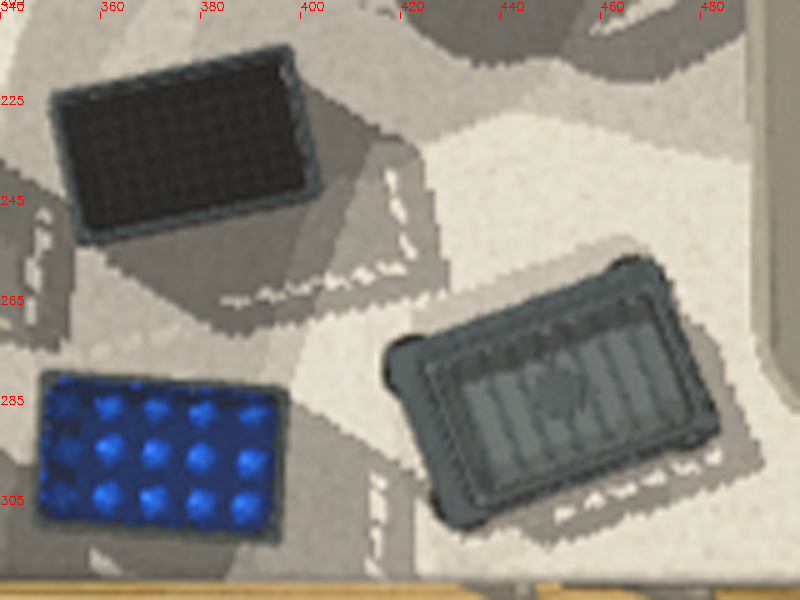

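```bash
cat > geo.py <<'E'
import cv2,numpy as np
from rig import cams
def ray(n,uv,z):
    """pixels (N,2) -> world points on plane z"""
    i=cams.camera_info(n);R=cv2.Rodrigues(np.array(i["rvec"]))[0];t=np.array(i["tvec"]).ravel()
    K=np.array(i["mtx"]);c=-R.T@t
    d=np.c_[np.asarray(uv,float),np.ones(len(uv))]@np.linalg.inv(K).T@R
    return c+d*((z-c[2])/d[:,2:])
def proj(n,P):
    i=cams.camera_info(n)
    return cv2.projectPoints(np.array(P,float).reshape(-1,3),np.array(i["rvec"],float),np.array(i["tvec"],float),np.array(i["mtx"],float),None)[0].reshape(-1,2)
def quad(n,uv,z):
    """corners: image TL,TR,BR,BL -> centre, long-axis yaw (mod pi), sizes"""
    p=ray(n,uv,z)[:,:2];c=p.mean(0);l=(p[0]+p[3]-p[1]-p[2])/2;s=(p[0]+p[1]-p[2]-p[3])/2
    return c.round(4),"x-axis yaw deg",round(np.degrees(np.arctan2(l[1],l[0]))-90,1),round(np.degrees(np.arctan2(s[1],s[0])),1),"LxW",np.linalg.norm(l).round(4),np.linalg.norm(s).round(4)
E
python3 - <<'E'
from geo import *
f=lambda q,u0:(np.array(q)+.5)/5-.5+[u0,205]
D={"tube":([(471,73),(713,110),(692,262),(450,224)],185,.056),
"ball":([(41,371),(289,387),(278,543),(36,525)],340,.056),
"carbon":([(50,95),(290,44),(320,190),(83,243)],340,.056),
"pumpflange":([(468,398),(700,374),(714,520),(486,543)],185,.024),
"foot":([(390,345),(655,257),(718,432),(455,523)],340,.006)}
for k,(q,u,z) in D.items(): print(k,*quad("top",f(q,u),z))
print(quad("top",f([(427,366),(655,289),(700,430),(476,506)],340),.03))
E
```

```text
tube [0.5388 0.1084] x-axis yaw deg -8.9 -7.6 LxW 0.0916 0.057
ball [ 0.4324 -0.0225] x-axis yaw deg -3.7 -3.2 LxW 0.0895 0.0565
carbon [ 0.5476 -0.0322] x-axis yaw deg 12.3 11.7 LxW 0.0899 0.0557
pumpflange [0.4293 0.107 ] x-axis yaw deg 6.0 6.7 LxW 0.0888 0.0557
foot [ 0.4564 -0.1767] x-axis yaw deg 18.9 18.9 LxW 0.1071 0.0717
(array([ 0.4537, -0.1749]), 'x-axis yaw deg', np.float64(18.9), np.float64(17.5), 'LxW', np.float64(0.0891), np.float64(0.055))
```

```bash
cat > to.py <<'E'
import sys,numpy as np
from scipy.spatial.transform import Rotation as Ro
from rig import monitor
s=monitor.state();R0=Ro.from_euler("xyz",s["eef_rot"]);p0=np.array(s["tcp_pos"])
print("now",round(s["t"],2),p0.round(4),np.degrees(s["eef_rot"]).round(2),"F",np.round(s["ft_force"],1),"M",np.round(s["wrist_torque"],2),"open",round(s["opening"],4))
v=list(map(float,sys.argv[1:]))
for k in range(0,len(v),4): # x y z yaw(deg)
    x,y,z,w=v[k:k+4]
    r=(R0.inv()*Ro.from_euler("xyz",[np.pi,0,np.radians(w)])).as_rotvec()
    print("row",r.round(3).tolist(),R0.inv().apply(np.array([x,y,z])-p0).round(4).tolist())
E
python3 to.py .5388 .1084 .15 81.7 .5388 .1084 .021 81.7
```

```text
now 0.1 [ 0.1869 -0.5168  0.2179] [-1.7991e+02 -2.0000e-02  1.9870e+01] F [-0.7  0.4 -0.5] M [0.02 0.01 0.01] open 0.0935
row [-0.001, -0.001, -1.079] [0.5434, -0.4683, 0.0688]
row [-0.001, -0.001, -1.079] [0.5434, -0.4681, 0.1978]
```

```bash
python3 -m jog '[[0,0,-0.2,0.05,-0.04,0,0.093],[0,0,-1.079,0.5434,-0.4683,0.0688,0.093],[0,0,-1.079,0.5434,-0.4683,0.0688,0.093],[0,0,-1.079,0.5434,-0.4683,0.0688,0.093],[0,0,-1.079,0.5434,-0.4683,0.0688,0.093],[0,0,-1.079,0.5434,-0.4683,0.0688,0.093],[0,0,-1.079,0.5434,-0.4683,0.0688,0.093],[0,0,-1.079,0.5434,-0.4683,0.0688,0.093],[0,0,-1.079,0.5434,-0.4683,0.0688,0.093],[0,0,-1.079,0.5434,-0.4683,0.0688,0.093],[0,0,-1.079,0.5434,-0.4683,0.0688,0.093],[0,0,-1.079,0.5434,-0.4683,0.0688,0.093],[0,0,-1.079,0.5434,-0.4683,0.0688,0.093],[0,0,-1.079,0.5434,-0.4683,0.0688,0.093],[0,0,-1.079,0.5434,-0.4683,0.0688,0.093]]'; python3 to.py .5388 .1084 .021 81.7
python3 - <<'E'
from geo import *
m=cams.get_image("scene")[:,:,::-1];cv2.imwrite("pics/scene1.png",m)
E
```

```text
t: 1.98
tcp_pos: [0.5384, 0.1067, 0.1499]
eef_rot: [-3.141, 0.0, 1.424]
ft_force: [0.5, -0.3, -0.3]
opening: 0.0928
now 1.98 [0.5384 0.1067 0.1499] [-1.7999e+02  2.0000e-02  8.1610e+01] F [ 0.5 -0.3 -0.3] M [-0.04 -0.06  0.03] open 0.0928
row [-0.0, 0.0, -0.002] [0.0018, 0.0002, 0.1289]
```

View pics/scene1.png

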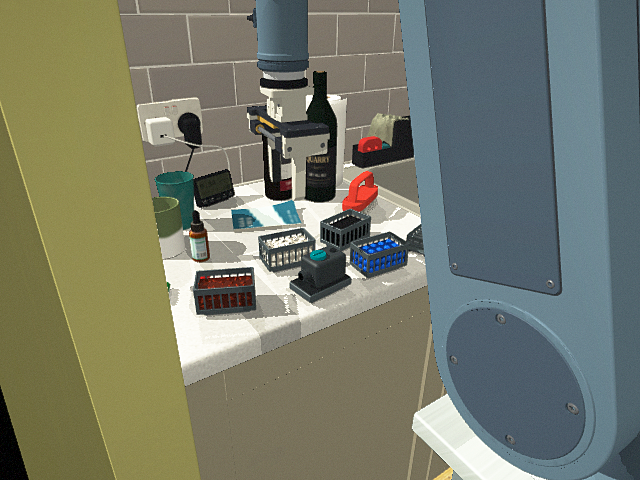

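```bash
python3 -m jog '[[0,0,0,0.0018,0,0.06,0.093],[0,0,0,0.0018,0,0.10,0.093],[0,0,0,0.0018,0,0.129,0.093],[0,0,0,0.0018,0,0.129,0.093],[0,0,0,0.0018,0,0.129,0.05],[0,0,0,0.0018,0,0.129,0.05],[0,0,0,0.0018,0,0.129,0.05],[0,0,0,0.0018,0,0.129,0.05],[0,0,0,0.0018,0,0.129,0.05],[0,0,0,0.0018,0,0.129,0.05]]'; python3 to.py .5388 .1084 .14 81.7
python3 - <<'E'
from geo import *
c=[(-.029,.046),(-.029,-.046),(.029,-.046),(.029,.046)]
for n,x,y,t in(("tube",.5388,.1084,-8.3),("ball",.4324,-.0225,-3.5),("carbon",.5476,-.0322,12)):
    t=np.radians(t);R=np.array([[np.cos(t),-np.sin(t)],[np.sin(t),np.cos(t)]])
    print(n,proj("scene",[[*(R@p+[x,y]),.056] for p in np.array(c)]).round(0).tolist())
E
```

```text
t: 3.28
tcp_pos: [0.5395, 0.1097, 0.0216]
eef_rot: [3.141, -0.0, 1.426]
ft_force: [-0.6, -0.6, 5.9]
opening: 0.0579
now 3.27 [0.5395 0.1097 0.0216] [ 1.7994e+02 -1.0000e-02  8.1700e+01] F [-0.6 -0.6  5.9] M [-0.05  0.09  0.01] open 0.0579
row [0.001, -0.0, -0.0] [-0.0014, -0.0004, -0.1184]
tube [[269.0, 250.0], [316.0, 240.0], [304.0, 227.0], [258.0, 236.0]]
ball [[368.0, 256.0], [410.0, 243.0], [390.0, 231.0], [349.0, 242.0]]
carbon [[341.0, 230.0], [371.0, 216.0], [350.0, 208.0], [319.0, 221.0]]
```

```bash
python3 -m jog '[[0,0,0,0,0,-0.03,0.05],[0,0,0,0,0,-0.08,0.05],[0,0,0,0,0,-0.13,0.05],[0,0,0,0,0,-0.13,0.05]]'; python3 - <<'E'
from geo import *
im=cv2.imread("pics/top0.png")
m=cv2.resize(im[250:315,412:492],None,fx=9,fy=9,interpolation=cv2.INTER_CUBIC)
m=cv2.convertScaleAbs(m,alpha=1.6)
for k in range(0,80,10): cv2.putText(m,str(412+k),(k*9,10),0,.4,(0,0,255),1)
for k in range(0,65,10): cv2.putText(m,str(250+k),(0,k*9+4),0,.4,(0,0,255),1)
c=[(-.029,.046),(-.029,-.046),(.029,-.046),(.029,.046)]
t=np.radians(18.7);R=np.array([[np.cos(t),-np.sin(t)],[np.sin(t),np.cos(t)]])
for s,z,col in((1,.03,(0,255,0)),(np.array([26/29,43/46]),.03,(0,255,255))):
    q=proj("top",[[*(R@(np.array(p)*s)+[.4545,-.1755]),z] for p in c])
    q=((q-[412,250]+.5)*9-.5).round().astype(int)
    cv2.polylines(m,[q],True,col,1)
cv2.imwrite("pics/foot.png",m)
E
```

```text
t: 3.78
tcp_pos: [0.5418, 0.1098, 0.1548]
eef_rot: [3.133, -0.001, 1.426]
ft_force: [0.8, -0.6, -1.4]
opening: 0.0579
```

View pics/foot.png

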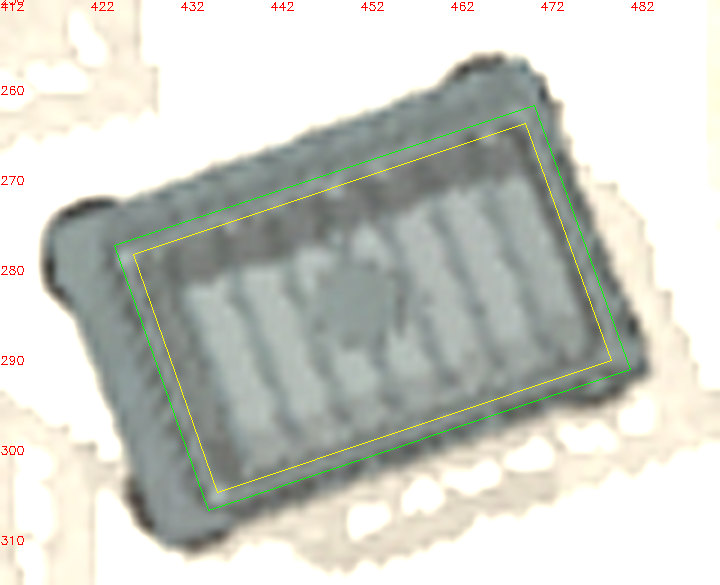

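```bash
python3 to.py .4541 -.1743 .15 108.7 .4541 -.1743 .06 108.7
```

```text
now 3.77 [0.5418 0.1098 0.1548] [ 1.7953e+02 -7.0000e-02  8.1710e+01] F [ 0.8 -0.6 -1.4] M [ 0.01 -0.07  0.05] open 0.0579
row [0.008, 0.001, -0.471] [-0.2938, -0.0458, 0.0041]
row [0.008, 0.001, -0.471] [-0.2939, -0.0466, 0.0941]
```

```bash
python3 -m jog '[[0,0,-0.471,-0.2938,-0.0458,0.004,0.05],[0,0,-0.471,-0.2938,-0.0458,0.004,0.05],[0,0,-0.471,-0.2938,-0.0458,0.004,0.05],[0,0,-0.471,-0.2938,-0.0458,0.004,0.05],[0,0,-0.471,-0.2938,-0.0458,0.004,0.05],[0,0,-0.471,-0.2938,-0.0458,0.004,0.05],[0,0,-0.471,-0.2938,-0.0458,0.004,0.05],[0,0,-0.471,-0.2938,-0.0458,0.004,0.05],[0,0,-0.471,-0.2938,-0.0458,0.004,0.05]]'; python3 to.py .4541 -.1743 .06 108.7 .4541 -.1743 .041 108.7
python3 - <<'E'
from geo import *
m=cams.get_image("top")[200:330,360:520,::-1]
cv2.imwrite("pics/t2.png",cv2.resize(m,None,fx=5,fy=5,interpolation=cv2.INTER_CUBIC)[:600])
E
```

```text
t: 4.9
tcp_pos: [0.4516, -0.173, 0.1466]
eef_rot: [-3.141, -0.0, 1.899]
ft_force: [-0.2, -1.1, -1.2]
opening: 0.0578
now 4.9 [ 0.4516 -0.173   0.1466] [-1.7999e+02 -3.0000e-02  1.0882e+02] F [-0.2 -1.1 -1.2] M [-0.01 -0.15  0.03] open 0.0578
row [-0.0, -0.0, 0.002] [-0.0021, 0.0019, 0.0866]
row [-0.0, -0.0, 0.002] [-0.0021, 0.0019, 0.1056]
```

View pics/t2.png

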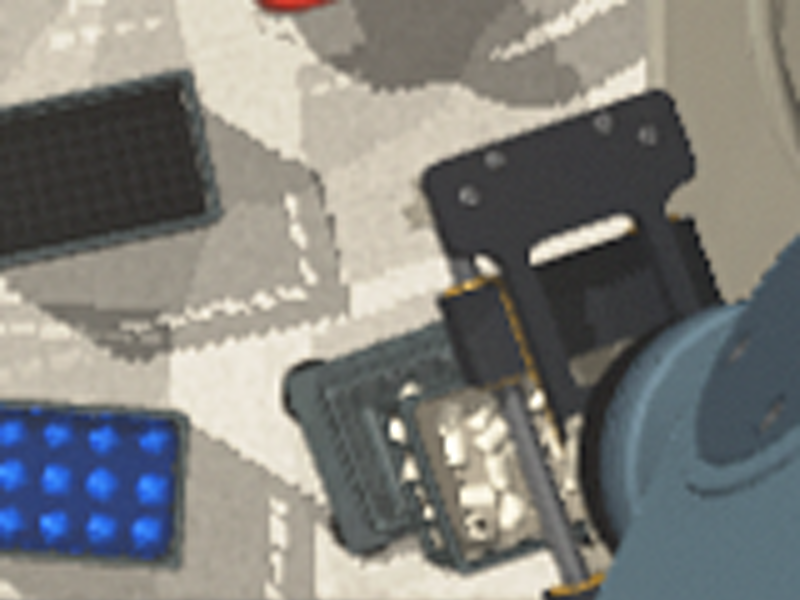

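```bash
python3 -m jog '[[0,0,0,-0.002,0.002,0.05,0.05],[0,0,0,-0.002,0.002,0.078,0.05],[0,0,0,-0.002,0.002,0.078,0.05],[0,0,0,-0.002,0.002,0.086,0.05],[0,0,0,-0.002,0.002,0.09,0.05],[0,0,0,-0.002,0.002,0.095,0.05],[0,0,0,-0.002,0.002,0.1,0.05],[0,0,0,-0.002,0.002,0.1,0.05],[0,0,0,-0.002,0.002,0.1,0.05]]'; python3 to.py .4541 -.1743 .041 108.7
```

```text
t: 6.08
tcp_pos: [0.4539, -0.1758, 0.0469]
eef_rot: [3.142, 0.0, 1.897]
ft_force: [-0.1, -0.5, -0.6]
opening: 0.0576
now 6.08 [ 0.4539 -0.1758  0.0469] [180.     0.   108.67] F [-0.1 -0.5 -0.6] M [-0.   -0.13 -0.04] open 0.0576
row [0.0, 0.0, -0.0] [0.0014, 0.0007, 0.0059]
```

No contact load yet. Next I'll correct the last millimetre and press lightly home.

```bash
python3 -m jog '[[0,0,0,0.0014,0.0005,0,0.05],[0,0,0,0.0014,0.0005,0.003,0.05],[0,0,0,0.0014,0.0005,0.005,0.05],[0,0,0,0.0014,0.0005,0.006,0.05],[0,0,0,0.0014,0.0005,0.0065,0.05],[0,0,0,0.0014,0.0005,0.0065,0.05]]'; python3 to.py .4541 -.1743 .0416 108.7
```

```text
t: 6.82
tcp_pos: [0.4542, -0.1746, 0.0415]
eef_rot: [3.141, 0.001, 1.897]
ft_force: [-2.9, 0.7, 10.7]
opening: 0.0577
now 6.83 [ 0.4542 -0.1746  0.0415] [1.7997e+02 6.0000e-02 1.0869e+02] F [-2.9  0.7 10.7] M [0.26 0.34 0.05] open 0.0577
row [0.001, 0.001, -0.0] [0.0003, 0.0, -0.0001]
```

```bash
python3 -m jog '[[0,0,0,0,0,0,0.093],[0,0,0,0,0,0,0.093],[0,0,0,0,0,0,0.093],[0,0,0,0,0,0,0.093],[0,0,0,0,0,-0.04,0.093],[0,0,0,0,0,-0.09,0.093],[0,0,0,0,0,-0.11,0.093],[0,0,0,0,0,-0.11,0.093]]'; python3 to.py .4324 -.0225 .11 86.5 .4324 -.0225 .021 86.5
```

```text
t: 7.82
tcp_pos: [0.4549, -0.1748, 0.1518]
eef_rot: [3.139, 0.003, 1.897]
ft_force: [0.6, 0.0, -1.2]
opening: 0.093
now 7.83 [ 0.4549 -0.1748  0.1518] [1.7987e+02 1.7000e-01 1.0868e+02] F [ 0.6  0.  -1.2] M [ 0.06 -0.11 -0.02] open 0.093
row [0.003, 0.003, 0.387] [0.1516, 0.0274, 0.0414]
row [0.003, 0.003, 0.387] [0.1519, 0.0272, 0.1304]
```

```bash
python3 -m jog '[[0,0,0.387,0.1516,0.0274,0.02,0.093],[0,0,0.387,0.1516,0.0274,0.02,0.093],[0,0,0.387,0.1516,0.0274,0.04,0.093],[0,0,0.387,0.1516,0.0274,0.04,0.093],[0,0,0.387,0.1516,0.0274,0.04,0.093],[0,0,0.387,0.1516,0.0274,0.04,0.093],[0,0,0.387,0.1516,0.0274,0.04,0.093]]'; python3 to.py .4324 -.0225 .021 86.5
python3 - <<'E'
from geo import *
m=cams.get_image("top")[205:325,380:500,::-1]
m=cv2.resize(m,None,fx=5,fy=5,interpolation=cv2.INTER_CUBIC)
c=[(-.029,.046),(-.029,-.046),(.029,-.046),(.029,.046)]
t=np.radians(18.7);R=np.array([[np.cos(t),-np.sin(t)],[np.sin(t),np.cos(t)]])
q=proj("top",[[*(R@np.array(p)+[.4545,-.1755]),.076] for p in c])
q=((q-[380,205]+.5)*5-.5).round().astype(int);cv2.polylines(m,[q],True,(0,255,0),1)
cv2.imwrite("pics/t3.png",m)
E
```

```text
t: 8.7
tcp_pos: [0.4319, -0.0229, 0.1106]
eef_rot: [3.141, 0.0, 1.508]
ft_force: [-0.1, 0.2, 0.3]
opening: 0.0931
now 8.7 [ 0.4319 -0.0229  0.1106] [1.7995e+02 2.0000e-02 8.6430e+01] F [-0.1  0.2  0.3] M [-0.05 -0.08  0.01] open 0.0931
row [0.001, 0.0, -0.001] [0.0004, 0.0004, 0.0896]
```

View pics/t3.png

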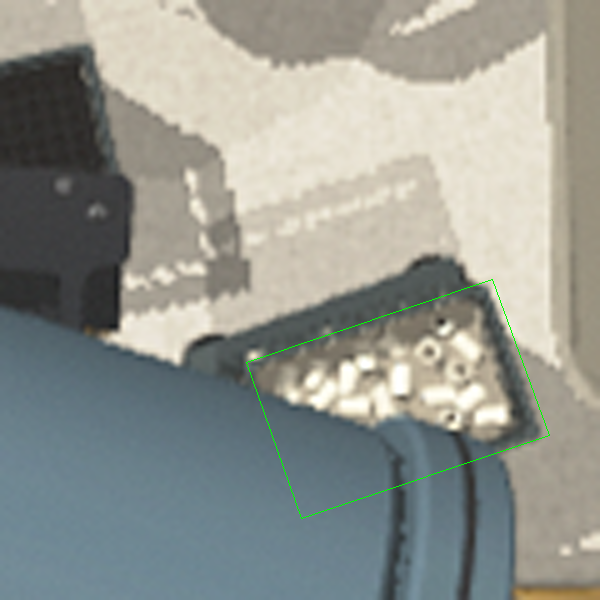

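```bash
python3 -m jog '[[0,0,0,0,0,0.04,0.093],[0,0,0,0,0,0.075,0.093],[0,0,0,0,0,0.0895,0.093],[0,0,0,0,0,0.0895,0.093],[0,0,0,0,0,0.0895,0.05],[0,0,0,0,0,0.0895,0.05],[0,0,0,0,0,0.0895,0.05],[0,0,0,0,0,0.0895,0.05],[0,0,0,0,0,0.0895,0.05],[0,0,0,0,0,0.0895,0.05]]'; python3 to.py; python3 -m jog '[[0,0,0,0,0,-0.03,0.05],[0,0,0,0,0,-0.08,0.05],[0,0,0,0,0,-0.14,0.05],[0,0,0,0,0,-0.15,0.05],[0,0,0,0,0,-0.15,0.05],[0,0,0,0,0,-0.15,0.05]]'; python3 to.py .4545 -.1755 .17 108.7
```

```text
t: 10.0
tcp_pos: [0.4316, -0.0219, 0.0212]
eef_rot: [3.141, 0.0, 1.51]
ft_force: [-1.2, 0.4, 6.1]
opening: 0.0577
now 10.0 [ 0.4316 -0.0219  0.0212] [1.7996e+02 1.0000e-02 8.6510e+01] F [-1.2  0.4  6.1] M [0.06 0.08 0.04] open 0.0577
t: 10.75
tcp_pos: [0.4299, -0.0214, 0.1689]
eef_rot: [-3.138, -0.001, 1.51]
ft_force: [-0.1, 0.0, -1.0]
opening: 0.0581
now 10.75 [ 0.4299 -0.0214  0.1689] [-1.7978e+02 -6.0000e-02  8.6500e+01] F [-0.1  0.  -1. ] M [-0.05 -0.08  0.01] open 0.0581
row [-0.004, -0.002, -0.387] [-0.1523, 0.034, -0.0014]
```

```bash
python3 -m jog '[[0,0,-0.387,-0.1518,0.033,0,0.05],[0,0,-0.387,-0.1518,0.033,0,0.05],[0,0,-0.387,-0.1518,0.033,0,0.05],[0,0,-0.387,-0.1518,0.033,0,0.05],[0,0,-0.387,-0.1518,0.033,0.02,0.05],[0,0,-0.387,-0.1518,0.033,0.04,0.05],[0,0,-0.387,-0.1518,0.033,0.06,0.05],[0,0,-0.387,-0.1518,0.033,0.06,0.05],[0,0,-0.387,-0.1518,0.033,0.06,0.05],[0,0,-0.387,-0.1518,0.033,0.06,0.05]]'; python3 to.py .4544 -.1752 .0872 108.7
```

```text
t: 12.0
tcp_pos: [0.4554, -0.1754, 0.1115]
eef_rot: [3.141, 0.001, 1.897]
ft_force: [-0.1, 0.5, -1.7]
opening: 0.0577
now 12.0 [ 0.4554 -0.1754  0.1115] [1.7996e+02 5.0000e-02 1.0869e+02] F [-0.1  0.5 -1.7] M [-0.05 -0.09 -0.01] open 0.0577
row [0.001, 0.001, -0.0] [0.0005, -0.0009, 0.0243]
```

```bash
python3 -m jog '[[0,0,0,0.0005,-0.0009,0.006,0.05],[0,0,0,0.0005,-0.0009,0.012,0.05],[0,0,0,0.0005,-0.0009,0.017,0.05],[0,0,0,0.0005,-0.0009,0.02,0.05],[0,0,0,0.0005,-0.0009,0.023,0.05],[0,0,0,0.0005,-0.0009,0.025,0.05],[0,0,0,0.0005,-0.0009,0.025,0.05],[0,0,0,0.0005,-0.0009,0.025,0.05]]'; python3 to.py .4544 -.1752 .0872 108.7
```

```text
t: 13.0
tcp_pos: [0.454, -0.1752, 0.0872]
eef_rot: [3.141, 0.001, 1.897]
ft_force: [-4.5, 1.6, 11.5]
opening: 0.058
now 13.0 [ 0.454  -0.1752  0.0872] [1.7998e+02 4.0000e-02 1.0868e+02] F [-4.5  1.6 11.5] M [ 0.36  0.64 -0.03] open 0.058
row [0.0, 0.001, -0.0] [-0.0001, 0.0004, 0.0]
```

```bash
python3 -m jog '[[0,0,0,0,0,0,0.093],[0,0,0,0,0,0,0.093],[0,0,0,0,0,0,0.093],[0,0,0,0,0,0,0.093],[0,0,0,0,0,-0.04,0.093],[0,0,0,0,0,-0.08,0.093],[0,0,0,0,0,-0.08,0.093],[0,0,0,0,0,-0.08,0.093]]'; python3 to.py .5476 -.0322 .11 102
```

```text
t: 14.0
tcp_pos: [0.4536, -0.175, 0.1653]
eef_rot: [-3.141, -0.001, 1.897]
ft_force: [0.2, 0.4, -0.1]
opening: 0.0929
now 14.0 [ 0.4536 -0.175   0.1653] [-1.7998e+02 -3.0000e-02  1.0868e+02] F [ 0.2  0.4 -0.1] M [ 0.04 -0.09 -0.02] open 0.0929
row [-0.0, -0.0, 0.117] [0.1051, 0.1348, 0.0553]
```

```bash
python3 -m jog '[[0,0,0.117,0.1051,0.1348,0,0.093],[0,0,0.117,0.1051,0.1348,0,0.093],[0,0,0.117,0.1051,0.1348,0.03,0.093],[0,0,0.117,0.1051,0.1348,0.055,0.093],[0,0,0.117,0.1051,0.1348,0.055,0.093],[0,0,0.117,0.1051,0.1348,0.055,0.093],[0,0,0.117,0.1051,0.1348,0.055,0.093],[0,0,0.117,0.1051,0.1348,0.055,0.093]]'; python3 to.py .5476 -.0322 .021 102
python3 - <<'E'
from geo import *
I=cams.get_image("top")[:,:,::-1];m=cv2.resize(I[205:325,340:500],None,fx=5,fy=5,interpolation=cv2.INTER_CUBIC)
c=[(-.029,.046),(-.029,-.046),(.029,-.046),(.029,.046)]
t=np.radians(18.7);R=np.array([[np.cos(t),-np.sin(t)],[np.sin(t),np.cos(t)]])
q=proj("top",[[*(R@np.array(p)+[.4545,-.1755]),.122] for p in c])
q=((q-[340,205]+.5)*5-.5).round().astype(int);cv2.polylines(m,[q],True,(0,255,0),1)
cv2.imwrite("pics/t4.png",m)
E
```

```text
t: 15.0
tcp_pos: [0.5484, -0.0331, 0.1118]
eef_rot: [3.14, 0.001, 1.779]
ft_force: [-1.3, -0.1, -0.1]
opening: 0.093
now 15.0 [ 0.5484 -0.0331  0.1118] [1.7991e+02 4.0000e-02 1.0192e+02] F [-1.3 -0.1 -0.1] M [-0.07 -0.13  0.02] open 0.093
row [0.002, 0.001, -0.001] [0.0011, -0.0007, 0.0908]
```

View pics/t4.png

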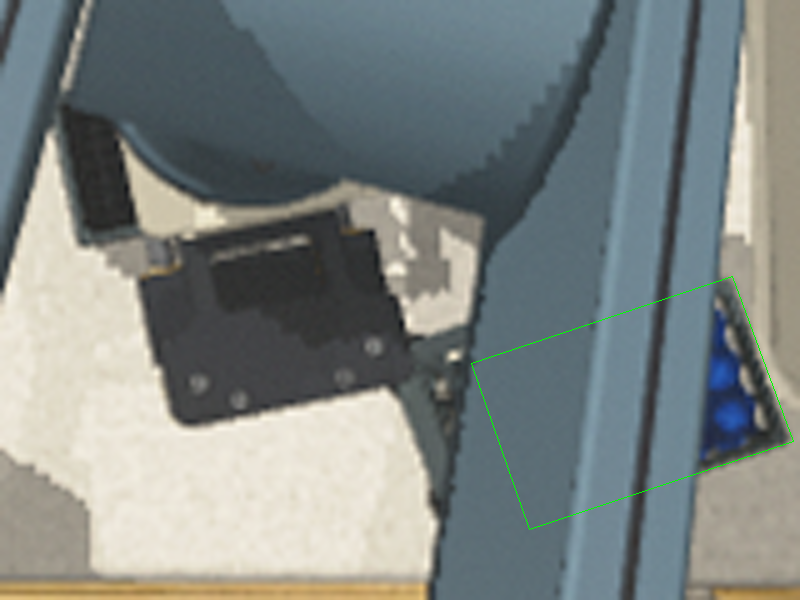

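```bash
python3 -m jog '[[0,0,0,0.0011,0,0.04,0.093],[0,0,0,0.0011,0,0.075,0.093],[0,0,0,0.0011,0,0.0905,0.093],[0,0,0,0.0011,0,0.0905,0.093],[0,0,0,0.0011,0,0.0905,0.05],[0,0,0,0.0011,0,0.0905,0.05],[0,0,0,0.0011,0,0.0905,0.05],[0,0,0,0.0011,0,0.0905,0.05],[0,0,0,0.0011,0,0.0905,0.05],[0,0,0,0.0011,0,0.0905,0.05]]'; python3 to.py; python3 -m jog '[[0,0,0,0,0,-0.03,0.05],[0,0,0,0,0,-0.08,0.05],[0,0,0,0,0,-0.14,0.05],[0,0,0,0,0,-0.19,0.05],[0,0,0,0,0,-0.19,0.05],[0,0,0,0,0,-0.19,0.05],[0,0,0,0,0,-0.19,0.05]]'; python3 to.py .4545 -.1755 .21 108.7
```

```text
t: 16.3
tcp_pos: [0.5481, -0.0314, 0.0208]
eef_rot: [3.141, 0.0, 1.78]
ft_force: [-0.6, 0.3, 5.7]
opening: 0.0578
now 16.3 [ 0.5481 -0.0314  0.0208] [1.7997e+02 2.0000e-02 1.0198e+02] F [-0.6  0.3  5.7] M [0.03 0.05 0.02] open 0.0578
t: 17.18
tcp_pos: [0.5464, -0.0311, 0.208]
eef_rot: [-3.138, -0.002, 1.78]
ft_force: [0.5, -0.5, -2.2]
opening: 0.0575
now 17.18 [ 0.5464 -0.0311  0.208 ] [-1.7977e+02 -1.2000e-01  1.0197e+02] F [ 0.5 -0.5 -2.2] M [-0.07 -0.08 -0.03] open 0.0575
row [-0.004, -0.002, -0.117] [-0.1222, -0.1199, -0.0018]
```

```bash
python3 -m jog '[[0,0,-0.117,-0.1222,-0.119,0,0.05],[0,0,-0.117,-0.1222,-0.119,0,0.05],[0,0,-0.117,-0.1222,-0.119,0,0.05],[0,0,-0.117,-0.1222,-0.119,0,0.05],[0,0,-0.117,-0.1222,-0.119,0.02,0.05],[0,0,-0.117,-0.1222,-0.119,0.04,0.05],[0,0,-0.117,-0.1222,-0.119,0.054,0.05],[0,0,-0.117,-0.1222,-0.119,0.054,0.05],[0,0,-0.117,-0.1222,-0.119,0.054,0.05],[0,0,-0.117,-0.1222,-0.119,0.054,0.05]]'; python3 to.py .4540 -.1751 .1328 108.7
```

```text
t: 18.42
tcp_pos: [0.4573, -0.1758, 0.1571]
eef_rot: [3.141, 0.001, 1.897]
ft_force: [-0.8, 0.2, -0.9]
opening: 0.0575
now 18.43 [ 0.4573 -0.1758  0.1571] [1.7995e+02 6.0000e-02 1.0869e+02] F [-0.8  0.2 -0.9] M [-0.01 -0.11  0.03] open 0.0575
row [0.001, 0.001, -0.0] [0.0017, -0.0029, 0.0243]
```

```bash
python3 -m jog '[[0,0,0,0.0017,-0.0029,0.004,0.05],[0,0,0,0.0017,-0.0029,0.011,0.05],[0,0,0,0.0017,-0.0029,0.016,0.05],[0,0,0,0.0017,-0.0029,0.02,0.05],[0,0,0,0.0017,-0.0029,0.023,0.05],[0,0,0,0.0017,-0.0029,0.025,0.05],[0,0,0,0.0017,-0.0029,0.025,0.05],[0,0,0,0.0017,-0.0029,0.025,0.05]]'; python3 to.py .4540 -.1751 .1328 108.7
```

```text
t: 19.42
tcp_pos: [0.4535, -0.175, 0.1327]
eef_rot: [3.141, 0.001, 1.897]
ft_force: [-3.3, 2.4, 10.1]
opening: 0.0579
now 19.43 [ 0.4535 -0.175   0.1327] [1.7998e+02 4.0000e-02 1.0869e+02] F [-3.3  2.4 10.1] M [0.32 0.7  0.02] open 0.0579
row [0.0, 0.001, -0.0] [-0.0003, 0.0004, -0.0001]
```

```bash
python3 -m jog '[[0,0,0,0,0,0,0.093],[0,0,0,0,0,0,0.093],[0,0,0,0,0,0,0.093],[0,0,0,0,0,0,0.093],[0,0,0,0,0,-0.04,0.093],[0,0,0,0,0,-0.08,0.093],[0,0,0,0,0,-0.08,0.093],[0,0,0,0,0,-0.08,0.093]]'; python3 to.py .43 .101 .12 96.3
python3 - <<'E'
from geo import *
m=cams.get_image("scene")[:,:,::-1]
a=cv2.resize(m[230:310,270:370],None,fx=5,fy=5,interpolation=cv2.INTER_CUBIC)
b=cv2.resize(cv2.imread("pics/top0.png")[270:320,270:340],(560,400),interpolation=cv2.INTER_CUBIC)
b=cv2.convertScaleAbs(b,alpha=2.5)
c=[(-.029,.046),(-.029,-.046),(.029,-.046),(.029,.046)]
t=np.radians(6.3);R=np.array([[np.cos(t),-np.sin(t)],[np.sin(t),np.cos(t)]])
o=np.array([.4293,.107])
h=[(-.023,.027),(-.023,-.039),(.023,-.039),(.023,.027)]
for pts,z,col in((c,.024,(0,255,0)),(h,.07,(0,255,255))):
  P=[[*(R@np.array(p)+o),z] for p in pts]
  q=((proj("top",P)-[270,270]+.5)*8-.5).round().astype(int);cv2.polylines(b,[q],True,col,1)
  q=((proj("scene",P)-[270,230]+.5)*5-.5).round().astype(int);cv2.polylines(a,[q],True,col,1)
out=np.zeros((400,800+0,3),np.uint8);out=np.hstack([cv2.resize(a,(400,320)),cv2.resize(b,(400,286))[:286] if 0 else cv2.copyMakeBorder(cv2.resize(b,(400,286)),0,34,0,0,0)])
cv2.imwrite("pics/pump.png",out)
E
```

```text
t: 20.42
tcp_pos: [0.4531, -0.1747, 0.2108]
eef_rot: [-3.141, -0.001, 1.897]
ft_force: [0.1, -0.3, -0.5]
opening: 0.0931
now 20.43 [ 0.4531 -0.1747  0.2108] [-1.7997e+02 -3.0000e-02  1.0868e+02] F [ 0.1 -0.3 -0.5] M [-0.01 -0.06 -0.05] open 0.0931
row [-0.0, -0.0, 0.216] [0.2685, 0.0665, 0.0909]
```

View pics/pump.png

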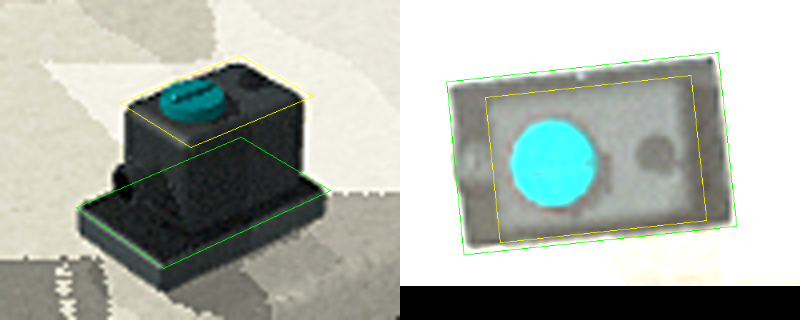

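```bash
python3 -m jog '[[0,0,0.216,0.2685,0.0665,0,0.093],[0,0,0.216,0.2685,0.0665,0,0.093],[0,0,0.216,0.2685,0.0665,0,0.093],[0,0,0.216,0.2685,0.0665,0.03,0.093],[0,0,0.216,0.2685,0.0665,0.06,0.093],[0,0,0.216,0.2685,0.0665,0.09,0.093],[0,0,0.216,0.2685,0.0665,0.09,0.093],[0,0,0.216,0.2685,0.0665,0.09,0.093],[0,0,0.216,0.2685,0.0665,0.09,0.093]]'; python3 to.py .43 .101 .034 96.3
```

```text
t: 21.6
tcp_pos: [0.4315, 0.1002, 0.1225]
eef_rot: [3.139, 0.0, 1.68]
ft_force: [0.3, 0.5, 0.1]
opening: 0.0932
now 21.6 [0.4315 0.1002 0.1225] [1.7988e+02 2.0000e-02 9.6240e+01] F [0.3 0.5 0.1] M [-0.05 -0.08 -0.05] open 0.0932
row [0.002, 0.0, -0.001] [0.001, -0.0016, 0.0885]
```

```bash
python3 -m jog '[[0,0,0,0,-0.0005,0.04,0.093],[0,0,0,0,-0.0005,0.075,0.093],[0,0,0,0,-0.0005,0.087,0.093],[0,0,0,0,-0.0005,0.087,0.093],[0,0,0,0,-0.0005,0.087,0.035],[0,0,0,0,-0.0005,0.087,0.035],[0,0,0,0,-0.0005,0.087,0.035],[0,0,0,0,-0.0005,0.087,0.035],[0,0,0,0,-0.0005,0.087,0.035],[0,0,0,0,-0.0005,0.087,0.035],[0,0,0,0,-0.0005,0.087,0.035],[0,0,0,0,-0.0005,0.087,0.035]]'; python3 to.py; python3 -m jog '[[0,0,0,0,0,-0.03,0.035],[0,0,0,0,0,-0.08,0.035],[0,0,0,0,0,-0.14,0.035],[0,0,0,0,0,-0.19,0.035],[0,0,0,0,0,-0.23,0.035],[0,0,0,0,0,-0.23,0.035],[0,0,0,0,0,-0.23,0.035],[0,0,0,0,0,-0.23,0.035]]'; python3 to.py .4545 -.1755 .27 108.7
```

```text
t: 23.1
tcp_pos: [0.43, 0.1007, 0.0344]
eef_rot: [3.142, -0.0, 1.681]
ft_force: [-0.6, 0.9, 2.9]
opening: 0.046
now 23.1 [0.43   0.1007 0.0344] [180.   -0.   96.3] F [-0.6  0.9  2.9] M [-0.02  0.01  0.03] open 0.046
t: 24.1
tcp_pos: [0.4288, 0.1007, 0.2623]
eef_rot: [-3.138, -0.001, 1.681]
ft_force: [1.2, 0.2, -2.1]
opening: 0.0455
now 24.1 [0.4288 0.1007 0.2623] [-1.7977e+02 -3.0000e-02  9.6300e+01] F [ 1.2  0.2 -2.1] M [-0.06 -0.07 -0.09] open 0.0455
row [-0.004, -0.001, -0.216] [-0.2773, -0.0048, -0.0078]
```

```bash
python3 -m jog '[[0,0,-0.216,-0.2837,-0.006,0,0.035],[0,0,-0.216,-0.2837,-0.006,0,0.035],[0,0,-0.216,-0.2837,-0.006,0,0.035],[0,0,-0.216,-0.2837,-0.006,0,0.035],[0,0,-0.216,-0.2837,-0.006,0,0.035],[0,0,-0.216,-0.2837,-0.006,0,0.035],[0,0,-0.216,-0.2837,-0.006,0.02,0.035],[0,0,-0.216,-0.2837,-0.006,0.04,0.035],[0,0,-0.216,-0.2837,-0.006,0.045,0.035],[0,0,-0.216,-0.2837,-0.006,0.045,0.035],[0,0,-0.216,-0.2837,-0.006,0.045,0.035]]'; python3 to.py .4557 -.1817 .1924 108.7
python3 - <<'E'
from geo import *
m=cams.get_image("scene")[:,:,::-1]
cv2.imwrite("pics/s5.png",cv2.resize(m[60:300,240:560],None,fx=2.5,fy=2.5,interpolation=cv2.INTER_CUBIC))
E
```

```text
t: 25.48
tcp_pos: [0.4555, -0.1819, 0.22]
eef_rot: [3.141, 0.001, 1.897]
ft_force: [0.1, -0.2, -1.9]
opening: 0.0461
now 25.48 [ 0.4555 -0.1819  0.22  ] [1.7996e+02 5.0000e-02 1.0871e+02] F [ 0.1 -0.2 -1.9] M [ 0.01 -0.11 -0.01] open 0.0461
row [0.001, 0.001, 0.0] [0.0001, 0.0002, 0.0276]
```

View pics/s5.png

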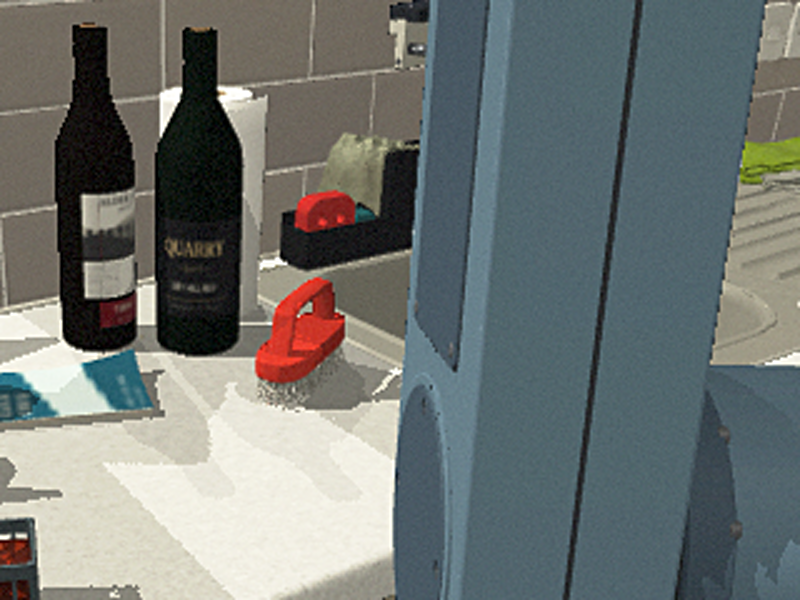

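```bash
python3 -m jog '[[0,0,0,0,0,0.01,0.035],[0,0,0,0,0,0.016,0.035],[0,0,0,0,0,0.019,0.035],[0,0,0,0,0,0.022,0.035],[0,0,0,0,0,0.022,0.035]]'; python3 -m jog '[[0,0,0,0,0,0.003,0.035],[0,0,0,0,0,0.005,0.035],[0,0,0,0,0,0.006,0.035],[0,0,0,0,0,0.006,0.035]]'; python3 to.py .4557 -.1817 .1924 108.7
```

```text
t: 26.15
tcp_pos: [0.455, -0.1819, 0.1971]
eef_rot: [-3.141, -0.0, 1.897]
ft_force: [-0.1, -0.5, -1.9]
opening: 0.0457
t: 26.65
tcp_pos: [0.4552, -0.1821, 0.1924]
eef_rot: [3.141, 0.001, 1.897]
ft_force: [-2.3, 1.1, 5.7]
opening: 0.046
now 26.65 [ 0.4552 -0.1821  0.1924] [1.7998e+02 5.0000e-02 1.0868e+02] F [-2.3  1.1  5.7] M [ 0.18  0.47 -0.01] open 0.046
row [0.0, 0.001, -0.0] [0.0002, 0.0006, -0.0]
```

```bash
python3 -m jog '[[0,0,0,0,0,0,0.093],[0,0,0,0,0,0,0.093],[0,0,0,0,0,0,0.093],[0,0,0,0,0,0,0.093],[0,0,0,0,0,0,0.093],[0,0,0,0,0,-0.03,0.093],[0,0,0,0,0,-0.08,0.093],[0,0,0,0,0,-0.11,0.093],[0,0,0,0,0,-0.11,0.093]]'; python3 to.py .187 -.517 .31 20
```

```text
t: 27.78
tcp_pos: [0.4562, -0.1827, 0.3037]
eef_rot: [3.138, 0.004, 1.897]
ft_force: [0.3, -0.4, -0.0]
opening: 0.0933
now 27.77 [ 0.4562 -0.1827  0.3037] [179.82   0.25 108.68] F [ 0.3 -0.4 -0. ] M [ 0.   -0.11  0.01] open 0.0933
row [0.006, 0.001, 1.548] [-0.2305, -0.3621, -0.0065]
```

```bash
python3 -m jog '[[0,0,0.17,-0.0115,-0.018,0,0.093],[0,0,0.34,-0.046,-0.072,0,0.093],[0,0,1.548,-0.23,-0.362,0,0.093],[0,0,1.548,-0.23,-0.362,0,0.093],[0,0,1.548,-0.23,-0.362,0,0.093],[0,0,1.548,-0.23,-0.362,0,0.093],[0,0,1.548,-0.23,-0.362,0,0.093],[0,0,1.548,-0.23,-0.362,0,0.093],[0,0,1.548,-0.23,-0.362,0,0.093],[0,0,1.548,-0.23,-0.362,0,0.093],[0,0,1.548,-0.23,-0.362,0,0.093],[0,0,1.548,-0.23,-0.362,0,0.093]]'
python3 - <<'E'
from geo import *
m=cams.get_image("scene")[:,:,::-1];s=cv2.resize(m[130:290,290:490],(500,400),interpolation=cv2.INTER_CUBIC)
I=cams.get_image("top")[:,:,::-1];cv2.imwrite("pics/topend.png",I);b=cv2.resize(I[230:340,410:510],(364,400),interpolation=cv2.INTER_CUBIC)
b=cv2.convertScaleAbs(b,alpha=1.8)
c=[(-.029,.046),(-.029,-.046),(.029,-.046),(.029,.046)]
t=np.radians(18.7);R=np.array([[np.cos(t),-np.sin(t)],[np.sin(t),np.cos(t)]])
for z,col in((.182,(0,255,0)),(.168,(0,200,255)),(.122,(255,0,255)),(.076,(255,255,0))):
  P=[[*(R@np.array(p)+[.4543,-.1757]),z] for p in c]
  cv2.polylines(s,[((proj("scene",P)-[290,130]+.5)*2.5).round().astype(int)],True,col,1)
  if z>.16: cv2.polylines(b,[((proj("top",P)-[410,230]+.5)*3.64).round().astype(int)],True,col,1)
cv2.imwrite("pics/end1.png",np.hstack([s,b])[:,:864] if 0 else cv2.resize(np.hstack([s,b]),(798,370)))
E
```

```text
t: 29.28
tcp_pos: [0.1863, -0.5153, 0.3012]
eef_rot: [-3.141, -0.0, 0.351]
ft_force: [-0.5, 1.2, -0.8]
opening: 0.0927
```

View pics/end1.png

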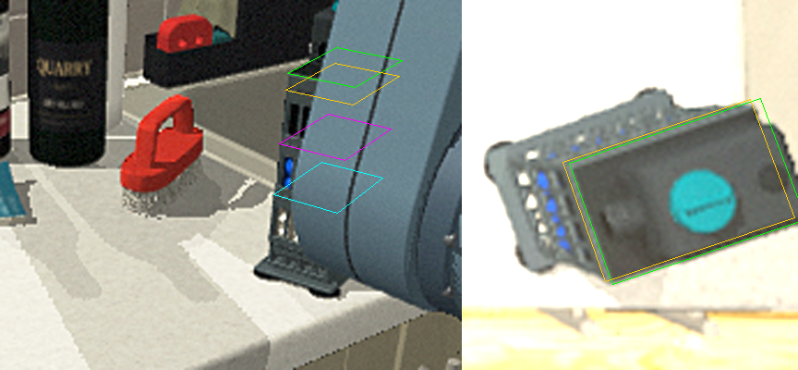

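View pics/topend.png

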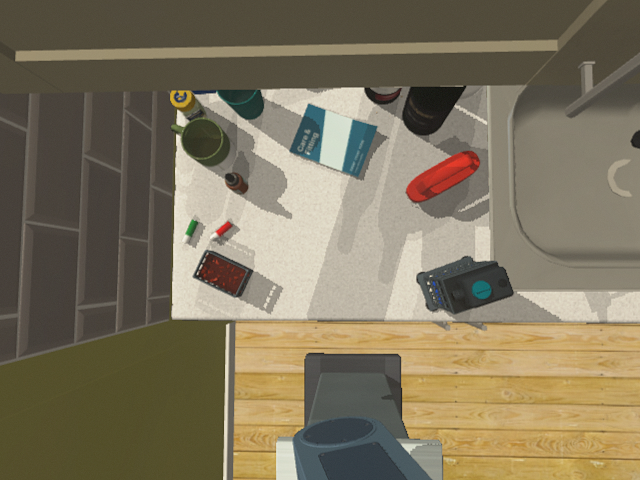

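```bash
python3 - <<'E'
from geo import *
from rig import job
a=cv2.imread("pics/top0.png").astype(int);b=cv2.imread("pics/topend.png").astype(int)
for n,(u0,u1,v0,v1) in {"lava":(190,255,245,300),"brush":(400,485,145,205),"bottle":(222,250,168,198)}.items():
    f=lambda m:(lambda x:((x[...,2]-x[...,0]>60)).nonzero())(m[v0:v1,u0:u1])
    print(n,[np.round([q[1].mean()+u0,q[0].mean()+v0,len(q[0])],1).tolist() for q in(f(a),f(b)) if len(q[0])])
print(job.job_done())
E
```

```text
lava [[220.8, 273.0, 195.0], [220.7, 272.9, 169.0]]
brush [[442.4, 175.8, 1924.0], [442.5, 175.7, 1913.0]]
bottle [[228.6, 185.6, 9.0], [228.7, 185.8, 6.0]]
the job is handed in; nothing more can be done
None
```

I rebuilt the filter on its foot in the order asked (ceramic tubes, bio-balls, carbon, pump head) and handed it in at about 29 s on the robot's clock, within the 102 s limit.

- **Seating:** Each part stopped within about 0.5 mm of its computed seated height. It met a light upward reaction of 6–12 N, and the tool stayed level at the foot's yaw.
- **Final pictures:** The top view shows the pump flange matching the expected outline, square with the foot. In the scene view the arm hid most of the tower. The visible left edge agrees with the expected rim heights, but I could not see the other sides from there.
- **Left alone:** The lava module, brush and dropper bottle were within about 0.2 px of where they started, though the bottle check rested on only a few pixels.
- **Forces:** The highest wrist force I read was about 12 N, well under the limits. I only read it at the end of each move.

No check failed. The only disagreement was early on: two estimates of the foot's centre differed by about 3 mm. I settled it with a close-up before the first placement.

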